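# Clear up after baking: trimmings into the scrap crock, rolling pin into its clip

## Task

Clear the pastry counter after the gingerbread baking: take the lid off the scrap crock and set it down, put every gingerbread trimming that lies on the counter into the crock, then put the lid back on so that it sits flat in its place. Also put the rolling pin away in its clip: lay it over both forks and push it down past the sprung jaws until it is fully home, about centred, with both jaws shut over it. Leave the baking sheet with its good panels, the sugar jar and the pizza wheel where they are.

Things in the scene. Friction and masses are not known exactly. Their poses are not given: they have to be found in the camera images.
- trim1: Baked gingerbread trimming, hard, brown, 15 mm thick, 30 to 35 g, lying flat on the counter: a short strip 50 x 32 mm whose straight sides run along its own x, with a narrower bent tail beyond it on the +x side, about 82 mm long in all; its widest part at the origin is 32 mm across y. Origin: centre of its underside at the place to grip it (fingers closing along y); z up. May be absent in a run.
- trim2: Baked gingerbread trimming, hard, brown, 15 mm thick, 30 to 35 g, lying flat on the counter: a broken corner, 44 x 42 mm, with a tapering spur on the +x side, about 66 mm long in all; 42 mm across y at the origin. Origin: centre of its underside at the place to grip it (fingers closing along y); z up. May be absent in a run.
- trim3: Baked gingerbread trimming, hard, brown, 15 mm thick, 30 to 35 g, lying flat on the counter: an L-shaped strip, 84 mm long (along x) and 26 mm across y at the origin, with a 26 mm long, 20 mm wide foot standing out to +y at its +x end (x = 21 to 41 mm). Origin: centre of its underside at the place to grip it (fingers closing along y); z up. May be absent in a run.
- trim4: Baked gingerbread trimming, hard, brown, 15 mm thick, 30 to 35 g, lying flat on the counter: a short strip 50 x 32 mm whose straight sides run along its own x, with a narrower bent tail beyond it on the +x side, about 82 mm long in all; its widest part at the origin is 32 mm across y. Origin: centre of its underside at the place to grip it (fingers closing along y); z up. May be absent in a run.
- trim5: Baked gingerbread trimming, hard, brown, 15 mm thick, 30 to 35 g, lying flat on the counter: a broken corner, 44 x 42 mm, with a tapering spur on the +x side, about 66 mm long in all; 42 mm across y at the origin. Origin: centre of its underside at the place to grip it (fingers closing along y); z up. May be absent in a run.
- trim6: Baked gingerbread trimming, hard, brown, 15 mm thick, 30 to 35 g, lying flat on the counter: an L-shaped strip, 84 mm long (along x) and 26 mm across y at the origin, with a 26 mm long, 20 mm wide foot standing out to +y at its +x end (x = 21 to 41 mm). Origin: centre of its underside at the place to grip it (fingers closing along y); z up. May be absent in a run.
- crock: Scrap crock: fixed round off-white stoneware pot with a dark band, 170 mm across, 150 mm tall, wall 6 mm, opening about 155 mm across, inner floor 8 mm above the counter. Origin: centre of its underside; z up.
- crock_rim (a point): Centre of the crock's mouth, at the height of its rim (150 mm above the counter); z up.
- lid: Lift-off lid of the crock, off-white, 300 g: disc 174 mm across; under it a boss 138 mm across, 10 mm deep, that drops into the mouth; on it an upright wooden knob, 28 mm across, to grip. Origin: centre of the boss's underside; the disc is 10 to 18 mm and the knob 18 to 48 mm above it. Starts on the crock, origin 10 mm below the rim when seated.
- pin: Small plain rolling pin of pale wood: a round rod 26 mm in diameter and 220 mm long, 100 g. Origin on its axis at mid-length (13 mm above the counter when it lies there); x along the pin.
- rack: Rolling-pin clip, fixed: wooden batten 70 x 200 x 14 mm with two metal forks, each 16 mm wide, at y = -70 and +70 mm, 101 mm tall, open on top: fixed tine on the -x side, sprung hinged dark jaw on the +x side, tops flared apart as a lead-in (+-18 mm). Between the forks (y = -60 to 60 mm) is room for fingers. Origin: centre of its underside; y runs from fork to fork, as the seated pin lies.
- clip_seat (a point): The point where the middle of the pin's axis lies when the pin is home in both forks, 60 mm above the counter; axes as the rack's: y along the seated pin, x across it (towards the jaws), z up.
- jaw_left (a joint): Sprung jaw of the fork at y = +70 mm, rad: 0 shut, grows as it is pushed open (stops at 0.5). It hooks over the seated pin. Pressing the pin straight down between the flared tops pushes both jaws aside (8 to 15 N in all, felt from about 35 to 22 mm above the seat); then they snap shut over it.
- jaw_right (a joint): The same for the fork at y = -70 mm.
- sheet: Baking sheet 250 x 360 mm, 11 mm high, with eight rectangular gingerbread panels lying flat on it, farther away from the robot. Bystander. Origin: middle of its near edge, on the counter; x away from it across the sheet.
- jar: Closed jar of sugar with a steel cap, 90 mm across, 115 mm tall. Bystander. Origin: centre of its underside.
- wheel: Pizza wheel lying flat: black handle 100 mm long, steel disc 68 mm across. Bystander. Origin between handle and disc, on the counter.

How it is judged:
By the outcome, as a careful person would: the job done as asked, in the order asked, and still so for the second after the job is handed in, with the robot touching nothing.
Of trim1, trim2, trim3, trim4, trim5, trim6 only 4 to 6 are there at a start; the rules pass over those that are not, and their reading is None.
At some moment in a run one of trim1, trim2, trim3, trim4, trim5, trim6 may be knocked a few centimetres aside while the robot is not near it.
Once in a run the grip may slacken for a moment while it holds something.
It also fails if it takes over 210 s, if anything falls off the work surface, if the arm or the gripper's body presses on something with over 40 N, if the wrist force passes 120 N, or if a joint passes its speed limit or range.

## Robot

A 6-joint arm with a two-finger parallel gripper is mounted at the origin on the work surface. World frame = base frame: x ahead of the robot, y to its left, z up, the work surface at z = 0. Lengths are in m, angles in rad, forces in N, time in s.
With the tool pointing down it reaches from about 0.3 to 0.875 m from the base axis. Payload 6.4 kg.
Tool frame: the origin (TCP) lies at the very end of the fingers, on their centre line; the grasp point (between the pads) lies 19 mm behind it; z points along the fingers, y is the line along which they close (so a half turn about z gives the same grasp; the last joint's range is limited). The gripper opens to 85 mm and grips with 20 to 120 N. Pads are 22 mm wide; open, the fingers measure 114 mm over their backs; the gripper's body (76 mm by 85 mm) begins 54 mm behind the grasp point. The pads swing forward as they close: fully open they stand 13 mm farther back than shut.
Start: joints at [-1.531, 0.181, 1.607, -0, 1.354, -0.206], TCP at [0.14, -0.558, 0.231] pointing down, gripper open.
Joint ranges: [-2.99, 2.99], [-0.89, 2.07], [0.3, 2.58], [-1.14, 4.28], [0, 2.63], [-3.12, 3.12]. Speed limits (rad/s): [2.57, 2.57, 3.01, 3.14, 3.14, 3.14].

## Interface

Orientations are given as a unit quaternion [w, x, y, z].
In Python, from bench import ctrl, camera, calibration, order, outline_of gives the robot as it stands.
- The arm moves only by the tool move_arm, never from a script. Its argument "series" is a list that holds one entry, the list of rows, each a list of 5 numbers: the opening, from 0 (shut) to 1 (fully open), then the shift along the tool's x, y, z in mm, then the turn about the tool's z in rad. A call has exactly 10 rows; each row is the pose to reach, as a shift and turn from the pose commanded when the call began, along the tool's axes at that moment; what a row does not reach only later rows make up. A row lasts 1/12 s, in which the tool goes at most 41.7 mm and 7.16 degrees, less where a joint would pass 70% of its speed; a pose out of reach is approached as far as the arm can. A call with a gripper value outside its range is refused whole. The fingers move at their own pace and stop on an object; the grip force is fixed at half the most. Time passes only in rows, so rows that repeat a pose let the fingers close, or fill a call up. It gives the time, the measured TCP pose, the force, the opening and the grip force at its end, in the units of the state.
- ctrl.get_obs(): the state, without advancing time (a new reading comes with each control period).
- camera(name): name is "scene" or "top" or "wrist"; returns (picture, depth): 384x512x3 uint8, blue, green, red; 384x512 float32, m along the optical axis (not along the pixel's ray), 0 where there is no reading.
- calibration(name): a dict with "intrinsics" (3x3 intrinsics, pixels), "rvec" (rotation vector, rad) and "tvec" (3), from world to camera coordinates, as OpenCV has them. Camera axes: x right, y down, z forward; pixel columns grow to the right and rows downward; lengths in m; the calibration is good to about 2 mm. The wrist camera is an equidistant fisheye: a pixel r from the principal point sees the ray r / f radians off the axis. A picture is of the moment at which its call begins: read the wrist's pose just before it. calibration takes no time and is no camera call; for the wrist camera it gives the pose at the moment of the call.
- order.hand_in(): hands the job in; it is judged then, once.
Trained networks look in the newest picture that a camera, given by its name, has taken for a name from the list of things; names that differ only in an ending like _2 or _b are one class to them, and where a whole thing is asked for, a point or a joint stands for the part that bears it (a point fixed in the world has none). Each returns a list of dicts, best first, with "conf" (0 to 1); they miss things now and then, are a little off and sometimes report something else, mostly with a low value. They report only what shows in the picture. A call takes as long as a camera call.
- outline_of(target, camera): "region" (384x512 bool, what is visible of it) and "bbox" ([centre column, centre row, width, height] in pixels, round what is visible of it).
The state is a dict: "time_s": time; "q": joint angles; "dq": joint speeds; "joint_efforts": joint torques, N m; "eef_pos": TCP position; "eef_rot": TCP orientation; "wrist_force": force on the tool from outside, world axes, zero at the start; "torque": the same for the moment, N m; "opening": opening from 0.0 (shut) to 1.0 (fully open); "grasp_force": force on a finger pad.
Only numpy, scipy, OpenCV 4.12 (cv2) and the standard library are available. Lean on these libraries where they do the work, as an engineer would, in place of code of your own. Each camera call takes 0.05 s, during which the arm holds its last target. There are 200 camera calls.

## Working session

There is one attempt and no reset: what is moved stays moved. The work goes in short steps, Python scripts to look and compute and a tool call to move; the robot and the scene stay as the last step left them, time stands still between calls to the robot, and variables do not carry over. Pictures are saved under pics/ and viewed, at most 14 in all, crops included, and the job is handed in when it is done.

Besides the shell and the picture viewer there is one more tool, called after "Call:" by a JSON object that holds its "fn" and its "kwargs". move_arm: Moves the arm, as the interface text tells. Its arguments: {"type":"object","properties":{"series":{"type":"array","items":{"type":"array","items":{"type":"array","items":{"type":"number"}}}}},"required":["series"]}

```bash
ls; mkdir -p pics; cat > h.py <<'E'
import numpy as np, cv2
from bench import ctrl, camera, calibration, order, outline_of
def world(name, depth, mask):
    c=calibration(name); K=np.array(c["intrinsics"]); R=cv2.Rodrigues(np.array(c["rvec"],float))[0]; t=np.array(c["tvec"],float).ravel()
    v,u=np.nonzero(mask&(depth>0)); z=depth[v,u]
    P=np.stack([(u-K[0,2])/K[0,0]*z,(v-K[1,2])/K[1,1]*z,z],1)
    return (P-t)@R, u, v
E
python3 - <<'E'
from h import *
o=ctrl.get_obs(); print({k:np.round(v,3) for k,v in o.items()})
for n in ["top","scene"]:
    im,d=camera(n); cv2.imwrite(f"pics/{n}0.png",im); c=calibration(n)
    R=cv2.Rodrigues(np.array(c["rvec"],float))[0]; print(n,np.round(c["intrinsics"],1).tolist(),(-R.T@np.ravel(c["tvec"])).round(3))
    for t in ["trim1","trim2","trim3","crock","lid","pin","rack","jar","wheel","sheet","jaw_left"]:
        for r in outline_of(t,n):
            P,u,v=world(n,d,r["region"])
            if len(P)<5: continue
            print(t,round(r["conf"],2),np.round(r["bbox"]).tolist(),"med",np.median(P,0).round(3),"mn",np.percentile(P,2,axis=0).round(3),"mx",np.percentile(P,98,axis=0).round(3))
E
```

```text
pics
{'time_s': np.float64(0.0), 'q': array([-1.531,  0.182,  1.608, -0.   ,  1.354, -0.206]), 'dq': array([ 0.001,  0.001, -0.   ,  0.001,  0.001, -0.   ]), 'joint_efforts': array([ 2.0000e-03, -4.4486e+01, -3.5133e+01, -0.0000e+00,  9.0000e-03,
       -0.0000e+00]), 'eef_pos': array([ 0.14 , -0.557,  0.23 ]), 'eef_rot': array([-0.001,  0.992,  0.123,  0.   ]), 'wrist_force': array([-0.921,  0.009,  0.056]), 'torque': array([ 0.068, -0.021,  0.035]), 'grasp_force': np.float64(0.0), 'opening': np.float64(1.002)}
top [[469.7, 0.0, 253.1], [0.0, 469.7, 187.6], [0.0, 0.0, 1.0]] [0.49  0.013 1.595]
trim1 0.81 [223.0, 168.0, 18.0, 25.0] med [0.691 0.128 0.016] mn [0.648 0.1   0.001] mx [0.727 0.152 0.022]
trim1 0.78 [251.0, 169.0, 20.0, 14.0] med [0.676 0.017 0.016] mn [ 0.656 -0.01   0.007] mx [0.7   0.051 0.024]
trim1 0.58 [297.0, 168.0, 20.0, 20.0] med [ 0.669 -0.124  0.015] mn [ 0.645 -0.16   0.008] mx [ 0.695 -0.095  0.021]
trim1 0.54 [221.0, 199.0, 14.0, 21.0] med [0.576 0.126 0.016] mn [0.547 0.104 0.008] mx [0.61  0.152 0.024]
trim1 0.47 [294.0, 201.0, 22.0, 19.0] med [ 0.565 -0.1
[... 4082 characters left out ...]
3  0.002] mx [0.473 0.092 0.032]
rack 0.75 [308.0, 155.0, 48.0, 30.0] med [0.422 0.341 0.019] mn [0.376 0.249 0.006] mx [0.463 0.427 0.097]
jar 0.91 [368.0, 157.0, 24.0, 28.0] med [0.592 0.535 0.082] mn [0.541 0.512 0.011] mx [0.614 0.585 0.121]
wheel 0.67 [108.0, 254.0, 22.0, 41.0] med [ 0.593 -0.566  0.017] mn [ 0.483 -0.609  0.002] mx [ 0.645 -0.53   0.028]
wheel 0.29 [253.0, 203.0, 21.0, 13.0] med [ 0.578 -0.001  0.016] mn [ 0.551 -0.044  0.003] mx [0.596 0.038 0.021]
sheet 0.7 [298.0, 269.0, 128.0, 93.0] med [ 0.931 -0.027  0.011] mn [ 0.796 -0.185  0.001] mx [1.043 0.161 0.017]
jaw_left 0.43 [324.0, 153.0, 6.0, 16.0] med [0.451 0.405 0.076] mn [0.437 0.399 0.047] mx [0.461 0.418 0.099]
```

```bash
python3 - <<'E'
from h import *
im=cv2.imread("pics/top0.png"); cv2.imwrite("pics/top_c.png",cv2.resize(im[145:290,60:460],None,fx=2,fy=2,interpolation=cv2.INTER_CUBIC))
w,d=camera("wrist"); cv2.imwrite("pics/w0.png",w)
c=calibration("wrist"); R=cv2.Rodrigues(np.array(c["rvec"],float))[0]; print(c["intrinsics"],(-R.T@np.ravel(c["tvec"])).round(3),R.round(3))
im,d=camera("top"); P,u,v=world("top",d,np.ones(d.shape,bool))
m=(abs(P[:,0]-.443)<.1)&(abs(P[:,1]+.366)<.1)
for lo,hi in((.172,.2),(.152,.165)):
    k=m&(P[:,2]>lo)&(P[:,2]<hi); q=P[k]; print(len(q),q.mean(0).round(4),cv2.minEnclosingCircle(q[:,:2].astype(np.float32)))
E
```

```text
[[297.31863964   0.         251.90807904]
 [  0.         297.31863964 192.94227787]
 [  0.           0.           1.        ]] [ 0.222 -0.537  0.373] [[ 0.244 -0.97  -0.   ]
 [-0.916 -0.231  0.328]
 [-0.318 -0.08  -0.945]]
77 [ 0.4418 -0.3651  0.1869] ((0.44086533784866333, -0.36566802859306335), 0.01442889217287302)
2400 [ 0.4413 -0.3662  0.1583] ((0.4414846897125244, -0.3667412996292114), 0.08703858405351639)
```

View pics/top_c.png

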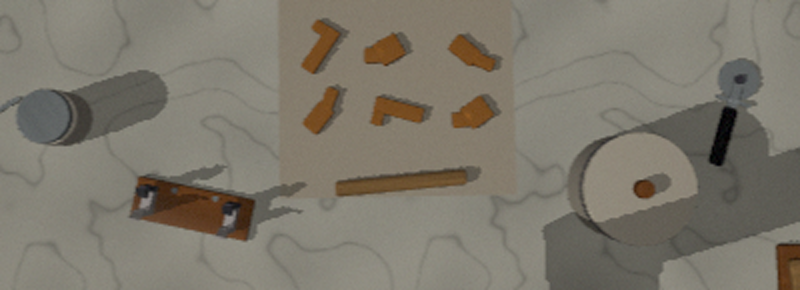

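View pics/w0.png

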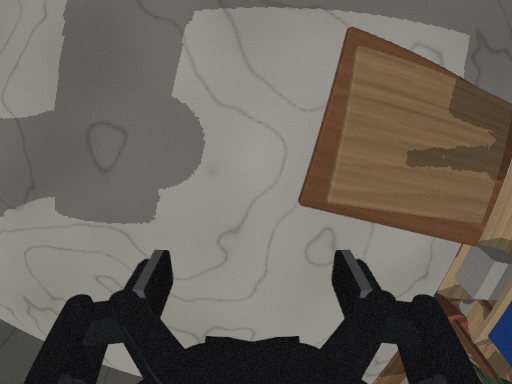

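```bash
cat > plan.py <<'E'
# usage: plan.py "x,y,z,phi" ... (mm, rad; world phi = heading of tool x)  -> tool shifts for chained calls
import sys
from h import *
def plan(ts):
    o=ctrl.get_obs(); w,a,b,c=o["eef_rot"]; p=np.array(o["eef_pos"])*1000; f=2*np.arctan2(b,a)
    print("t",round(float(o["time_s"]),1),"at",p.round(1),"phi",round(f,3),"open",round(float(o["opening"]),2),"grip",round(float(o["grasp_force"]),1),"F",np.round(o["wrist_force"],1))
    for t in ts:
        t=np.array(t,float); 
        if len(t)<4: t=np.append(t,f)
        d=t[:3]-p; C,S=np.cos(f),np.sin(f); tw=(f-t[3]+np.pi/2)%np.pi-np.pi/2 if abs(f-t[3])>3.0 else f-t[3]
        s=[d[0]*C+d[1]*S,d[0]*S-d[1]*C,-d[2]]
        print("->",t.round(2),"shift",np.round(s,1),"turn",round(tw,3),"rows",round(max(np.linalg.norm(s)/41.7,abs(tw)/.125),1))
        p=t[:3];f=f-tw
if __name__=="__main__": plan([[float(v) for v in a.split(",")] for a in sys.argv[1:]])
E
python3 plan.py 441.5,-366,230 441.5,-366,163
```

```text
t 1.3 at [ 139.9 -557.7  231.3] phi 0.246 open 1.0 grip 0.0 F [ 0.1 -0.1  0.1]
-> [ 4.415e+02 -3.660e+02  2.300e+02  2.500e-01] shift [ 339.2 -112.6    1.3] turn 0.0 rows 8.6
-> [ 4.415e+02 -3.660e+02  1.630e+02  2.500e-01] shift [ 0.  0. 67.] turn 0.0 rows 1.6
```

Call:
{"fn": "move_arm", "kwargs": {"series": [[[0.8,339,-112,0,0],[0.8,339,-112,0,0],[0.8,339,-112,0,0],[0.8,339,-112,0,0],[0.8,339,-112,0,0],[0.8,339,-112,0,0],[0.8,339,-112,0,0],[0.8,339,-112,0,0],[0.8,339,-112,0,0],[0.8,339,-112,0,0]]]}}

```text
time_s: 2.13
eef_pos: [0.4451, -0.3634, 0.2314]
eef_rot: [-0.0, 0.992, 0.125, 0.001]
wrist_force: [0.1, -0.6, -0.6]
opening: 0.797
grasp_force: 0.0
```

```bash
python3 plan.py 441.5,-366,163
```

```text
t 2.1 at [ 445.1 -363.4  231.4] phi 0.251 open 0.8 grip 0.0 F [ 0.1 -0.6 -0.6]
-> [ 4.415e+02 -3.660e+02  1.630e+02  2.500e-01] shift [-4.1  1.6 68.4] turn 0.0 rows 1.6
```

Call:
{"fn": "move_arm", "kwargs": {"series": [[[0.8,0,0,0,0],[0.8,0,0,25,0],[0.8,0,0,50,0],[0.8,0,0,68,0],[0.8,0,0,68,0],[0,0,0,68,0],[0,0,0,68,0],[0,0,0,68,0],[0,0,0,68,0],[0,0,0,68,0]]]}}

```text
time_s: 2.97
eef_pos: [0.442, -0.368, 0.1654]
eef_rot: [0.002, 0.992, 0.122, 0.001]
wrist_force: [-2.2, -0.9, 7.1]
opening: 0.309
grasp_force: 59.5
```

```bash
python3 plan.py 441.5,-366,240 650,-340,240 650,-340,25
```

```text
t 3.0 at [ 442.  -368.   165.4] phi 0.246 open 0.31 grip 59.5 F [-2.2 -0.9  7.1]
-> [ 4.415e+02 -3.660e+02  2.400e+02  2.500e-01] shift [  0.   -2.1 -74.6] turn 0.0 rows 1.8
-> [ 6.5e+02 -3.4e+02  2.4e+02  2.5e-01] shift [208.6  25.5  -0. ] turn 0.0 rows 5.0
-> [ 6.5e+02 -3.4e+02  2.5e+01  2.5e-01] shift [  0.   0. 215.] turn 0.0 rows 5.2
```

Call:
{"fn": "move_arm", "kwargs": {"series": [[[0,0,0,-30,0],[0,0,0,-60,0],[0,0,0,-75,0],[0,40,5,-75,0],[0,80,10,-75,0],[0,120,15,-75,0],[0,160,20,-75,0],[0,195,24,-75,0],[0,208,25,-75,0],[0,208,25,-75,0]]]}}

```text
time_s: 3.8
eef_pos: [0.652, -0.3381, 0.2367]
eef_rot: [-0.001, 0.992, 0.124, -0.0]
wrist_force: [-0.8, -1.0, -3.7]
opening: 0.308
grasp_force: 60.2
```

```bash
python3 plan.py 650,-340,28
```

```text
t 3.8 at [ 652.  -338.1  236.7] phi 0.249 open 0.31 grip 60.2 F [-0.8 -1.  -3.7]
-> [ 6.5e+02 -3.4e+02  2.8e+01  2.5e-01] shift [ -2.4   1.4 208.7] turn 0.0 rows 5.0
```

Call:
{"fn": "move_arm", "kwargs": {"series": [[[0,0,0,35,0],[0,0,0,75,0],[0,0,0,115,0],[0,0,0,150,0],[0,0,0,180,0],[0,0,0,195,0],[0,0,0,204,0],[0,0,0,208,0],[0,0,0,210,0],[0,0,0,211,0]]]}}

```text
time_s: 4.63
eef_pos: [0.6505, -0.3413, 0.0296]
eef_rot: [0.001, 0.992, 0.123, 0.001]
wrist_force: [-0.1, -0.1, -2.7]
opening: 0.306
grasp_force: 60.3
```

```bash
python3 plan.py
```

```text
t 4.6 at [ 650.5 -341.3   29.6] phi 0.246 open 0.31 grip 60.3 F [-0.1 -0.1 -2.7]
```

Call:
{"fn": "move_arm", "kwargs": {"series": [[[0,0,0,2,0],[0,0,0,4,0],[0,0,0,4,0],[0.6,0,0,4,0],[0.6,0,0,4,0],[0.7,0,0,3,0],[0.8,0,0,-10,0],[0.8,0,0,-40,0],[0.8,0,0,-80,0],[0.8,0,0,-120,0]]]}}

```text
time_s: 5.47
eef_pos: [0.6486, -0.3397, 0.1483]
eef_rot: [-0.001, 0.992, 0.123, -0.001]
wrist_force: [-0.3, -0.8, 1.2]
opening: 0.799
grasp_force: 0.0
```

```bash
python3 plan.py 560,-20,380,0
```

```text
t 5.5 at [ 648.6 -339.7  148.3] phi 0.246 open 0.8 grip 0.0 F [-0.3 -0.8  1.2]
-> [560. -20. 380.   0.] shift [  -8.1 -331.6 -231.7] turn 0.246 rows 9.7
```

Call:
{"fn": "move_arm", "kwargs": {"series": [[[0.9,30,-322,-190,0.246],[0.9,30,-322,-190,0.246],[0.9,30,-322,-190,0.246],[0.9,30,-322,-190,0.246],[0.9,30,-322,-190,0.246],[0.9,30,-322,-190,0.246],[0.9,30,-322,-190,0.246],[0.9,30,-322,-190,0.246],[0.9,30,-322,-190,0.246],[0.9,30,-322,-190,0.246]]]}}

```text
time_s: 6.3
eef_pos: [0.6008, -0.0148, 0.3447]
eef_rot: [-0.0, 1.0, 0.003, 0.005]
wrist_force: [1.0, -1.6, 1.3]
opening: 0.895
grasp_force: 0.0
```

```bash
python3 plan.py; python3 - <<'E'
from h import *
w,d=camera("wrist"); c=calibration("wrist"); K=np.array(c["intrinsics"]); R=cv2.Rodrigues(np.array(c["rvec"],float))[0]; t=np.ravel(c["tvec"])
# orthophoto on plane z=15mm, 1 px = 0.5mm ; rows: -x, cols: -y
X,Y=np.meshgrid(np.arange(.76,.42,-.0006),np.arange(.22,-.22,-.0006),indexing="ij")
Q=np.stack([X,Y,np.full_like(X,.015)],-1)@R.T+t
r=np.linalg.norm(Q[...,:2],axis=-1); th=np.arctan2(r,Q[...,2]); s=K[0,0]*th/r
o=cv2.remap(w,(Q[...,0]*s+K[0,2]).astype(np.float32),(Q[...,1]*s+K[1,2]).astype(np.float32),cv2.INTER_LINEAR)
cv2.imwrite("pics/ortho.png",o); print(o.shape); cv2.imwrite("pics/w1.png",w)
E
```

```text
t 6.3 at [600.8 -14.8 344.7] phi 0.006 open 0.89 grip 0.0 F [ 1.  -1.6  1.3]
(567, 734, 3)
```

View pics/ortho.png

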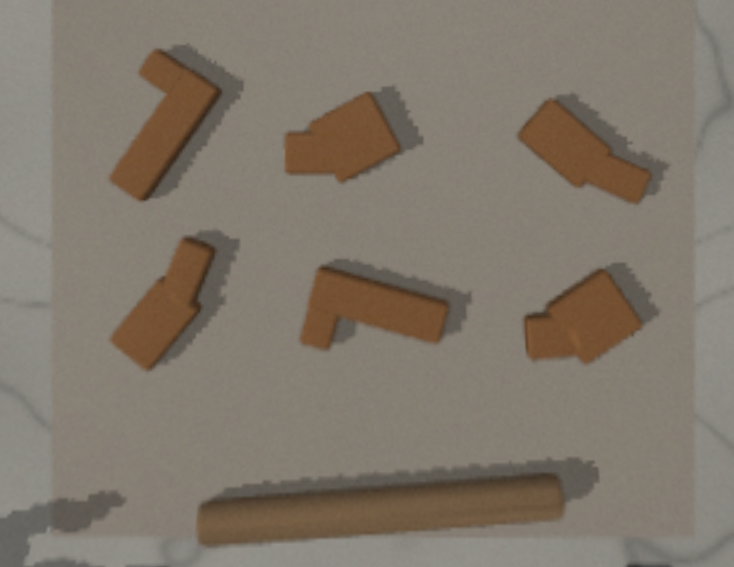

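```bash
python3 plan.py 569.6,-135.6,100,-.973 569.6,-135.6,3,-.973
```

```text
t 6.3 at [600.8 -17.5 342.3] phi 0.005 open 0.9 grip 0.0 F [ 0.8 -0.4 -0.1]
-> [ 569.6  -135.6   100.     -0.97] shift [-31.8 117.9 242.3] turn 0.978 rows 7.8
-> [ 569.6  -135.6     3.     -0.97] shift [ 0. -0. 97.] turn 0.0 rows 2.3
```

Call:
{"fn": "move_arm", "kwargs": {"series": [[[0.95,-31,117,240,0.976],[0.95,-31,117,240,0.976],[0.95,-31,117,240,0.976],[0.95,-31,117,240,0.976],[0.95,-31,117,240,0.976],[0.95,-31,117,240,0.976],[0.95,-31,117,240,0.976],[0.95,-31,117,240,0.976],[0.95,-31,117,240,0.976],[0.95,-31,117,240,0.976]]]}}

```text
time_s: 7.18
eef_pos: [0.5688, -0.1386, 0.0972]
eef_rot: [0.0, 0.884, -0.468, -0.0]
wrist_force: [0.3, 0.4, 0.5]
opening: 0.946
grasp_force: 0.0
```

```bash
python3 -c "
from h import *
import time
camera('top')"; python3 plan.py 569.6,-135.6,3,-.973
```

```text
t 7.2 at [ 569.4 -138.4   97.9] phi -0.974 open 0.95 grip 0.0 F [ 0.4 -0.9  0.3]
-> [ 569.6  -135.6     3.     -0.97] shift [-2.2 -1.7 94.9] turn -0.001 rows 2.3
```

Call:
{"fn": "move_arm", "kwargs": {"series": [[[0.95,-2,-1,35,0],[0.95,-2,-1,70,0],[0.95,-2,-1,88,0],[0.95,-2,-1,94,0],[0.95,-2,-1,94,0],[0,-2,-1,94,0],[0,-2,-1,94,0],[0,-2,-1,94,0],[0,-2,-1,94,0],[0,-2,-1,94,0]]]}}

```text
time_s: 8.07
eef_pos: [0.5706, -0.1361, 0.0057]
eef_rot: [-0.0, 0.883, -0.469, 0.002]
wrist_force: [-0.4, 0.1, 6.3]
opening: 0.466
grasp_force: 61.1
```

```bash
python3 plan.py 569.6,-135.6,230 441.5,-366,230 441.5,-366,110
```

```text
t 8.1 at [ 570.6 -136.1    5.7] phi -0.976 open 0.47 grip 61.1 F [-0.4  0.1  6.3]
-> [ 569.6  -135.6   230.     -0.98] shift [  -1.     0.5 -224.3] turn 0.0 rows 5.4
-> [ 441.5  -366.    230.     -0.98] shift [119.  235.2  -0. ] turn 0.0 rows 6.3
-> [ 441.5  -366.    110.     -0.98] shift [  0.  -0. 120.] turn 0.0 rows 2.9
```

Call:
{"fn": "move_arm", "kwargs": {"series": [[[0,0,0,-40,0],[0,0,0,-80,0],[0,0,0,-120,0],[0,0,0,-160,0],[0,0,0,-200,0],[0,18,36,-200,0],[0,36,72,-200,0],[0,54,108,-200,0],[0,72,144,-200,0],[0,90,180,-200,0]]]}}

```text
time_s: 8.9
eef_pos: [0.4692, -0.3122, 0.2046]
eef_rot: [0.0, 0.883, -0.469, 0.001]
wrist_force: [0.3, 0.0, -0.7]
opening: 0.466
grasp_force: 60.8
```

Call:
{"fn": "move_arm", "kwargs": {"series": [[[0,18,35,0,0],[0,28,55,0,0],[0,28,55,0,0],[0,28,55,35,0],[0,28,55,70,0],[0,28,55,95,0],[0,28,55,95,0],[0.8,28,55,95,0],[0.8,28,55,95,0],[0.8,28,55,95,0]]]}}

```text
time_s: 9.73
eef_pos: [0.4417, -0.366, 0.1111]
eef_rot: [0.001, 0.883, -0.469, 0.002]
wrist_force: [-0.7, -1.1, 0.2]
opening: 0.8
grasp_force: 0.0
```

```bash
cat > look.py <<'E'
# gingerbread pieces on counter by colour+height in the top picture: centre of min-area rect, area
from h import *
def look(save=None):
    im,d=camera("top"); P,u,v=world("top",d,np.ones(d.shape,bool))
    if save: cv2.imwrite(save,im)
    hsv=cv2.cvtColor(im,cv2.COLOR_BGR2HSV); m=np.zeros(d.shape,np.uint8)
    ok=(P[:,0]>.3)&(P[:,0]<.77)&(abs(P[:,1])<.62)&(P[:,2]<.04)
    m[v[ok],u[ok]]=255; m&=cv2.inRange(hsv,(5,120,60),(18,255,255))
    n,l,s,c=cv2.connectedComponentsWithStats(m)
    for i in range(1,n):
        if s[i,4]<60: continue
        q=P[l[v,u]==i]; r=cv2.minAreaRect((q[:,:2]*1000).astype(np.float32)); print("blob",np.round(q.mean(0),3),s[i,4],np.round(r[0]),np.round(r[1]))
if __name__=="__main__": look()
E
python3 look.py; python3 plan.py 441.5,-366,230 565.6,127,110,-.676
```

```text
blob [0.686 0.129 0.015] 220 [685. 136.] [47. 82.]
blob [0.676 0.02  0.015] 207 [674.  23.] [44. 66.]
blob [ 0.668 -0.125  0.015] 195 [ 666. -128.] [79. 32.]
blob [0.575 0.128 0.015] 189 [578. 126.] [33. 80.]
blob [0.574 0.004 0.015] 219 [566.   1.] [81. 47.]
blob [ 0.454 -0.003  0.024] 449 [454.  -3.] [ 23. 215.]
blob [ 0.441 -0.352  0.023] 140 [ 440. -351.] [37. 52.]
blob [0.417 0.339 0.015] 862 [417. 347.] [198.  69.]
t 9.8 at [ 441.6 -366.   111. ] phi -0.976 open 0.8 grip 0.0 F [-0.1 -0.3 -0.2]
-> [ 441.5  -366.    230.     -0.98] shift [  -0.    0. -119.] turn 0.0 rows 2.9
-> [565.6  127.   110.    -0.68] shift [-338.7 -379.1  120. ] turn -0.3 rows 12.5
```

```bash
python3 plan.py 441.5,-366,210 510,-95,210,-.676 565.6,127,210,-.676 565.6,127,5,-.676 565.6,127,215 490,-190,215 441.5,-366,215
```

```text
t 9.8 at [ 441.6 -366.   111. ] phi -0.976 open 0.8 grip 0.0 F [-0.1 -0.3 -0.2]
-> [ 441.5  -366.    210.     -0.98] shift [ -0.   0. -99.] turn 0.0 rows 2.4
-> [510.   -95.   210.    -0.68] shift [-186.  -208.6   -0. ] turn -0.3 rows 6.7
-> [565.6  127.   210.    -0.68] shift [ -95.5 -208.    -0. ] turn 0.0 rows 5.5
-> [565.6  127.     5.    -0.68] shift [  0.  -0. 205.] turn 0.0 rows 4.9
-> [565.6  127.   215.    -0.68] shift [   0.   -0. -210.] turn 0.0 rows 5.0
-> [ 490.   -190.    215.     -0.68] shift [139.4 294.6  -0. ] turn 0.0 rows 7.8
-> [ 441.5  -366.    215.     -0.68] shift [ 72.3 167.6  -0. ] turn 0.0 rows 4.4
```

Call:
{"fn": "move_arm", "kwargs": {"series": [[[0.8,0,0,-35,0],[0.8,0,0,-70,0],[0.8,0,0,-99,0],[0.8,-27,-30,-99,-0.05],[0.8,-54,-60,-99,-0.1],[0.8,-81,-91,-99,-0.15],[0.8,-108,-121,-99,-0.2],[0.8,-135,-151,-99,-0.25],[0.8,-161,-181,-99,-0.3],[0.8,-186,-208,-99,-0.3]]]}}

```text
time_s: 10.62
eef_pos: [0.5093, -0.0922, 0.2094]
eef_rot: [0.0, 0.944, -0.33, 0.002]
wrist_force: [1.1, -0.1, -0.4]
opening: 0.801
grasp_force: 0.0
```

Call:
{"fn": "move_arm", "kwargs": {"series": [[[0.8,-16,-36,0,0],[0.8,-33,-72,0,0],[0.8,-50,-108,0,0],[0.8,-66,-144,0,0],[0.8,-83,-180,30,0],[0.8,-96,-208,60,0],[0.8,-96,-208,90,0],[0.8,-96,-208,120,0],[0.8,-96,-208,145,0],[0.8,-96,-208,145,0]]]}}

```text
time_s: 11.45
eef_pos: [0.5603, 0.1286, 0.0583]
eef_rot: [0.001, 0.944, -0.331, -0.003]
wrist_force: [-1.2, -1.0, -0.4]
opening: 0.802
grasp_force: 0.0
```

Call:
{"fn": "move_arm", "kwargs": {"series": [[[0.8,0,0,0,0],[0.8,0,0,30,0],[0.8,0,0,52,0],[0.8,0,0,60,0],[0.8,0,0,60,0],[0,0,0,60,0],[0,0,0,60,0],[0,0,0,60,0],[0,0,0,60,0],[0,0,0,60,0]]]}}

```text
time_s: 12.28
eef_pos: [0.5655, 0.1282, 0.0048]
eef_rot: [-0.001, 0.943, -0.332, 0.002]
wrist_force: [-1.0, -0.1, 6.6]
opening: 0.357
grasp_force: 60.0
```

```bash
python3 plan.py 565.6,127,205 490,-190,205 441.5,-366,205 441.5,-366,110
```

```text
t 12.3 at [565.5 128.2   4.8] phi -0.676 open 0.36 grip 60.0 F [-1.  -0.1  6.6]
-> [565.6  127.   205.    -0.68] shift [   0.8    0.9 -200.2] turn 0.0 rows 4.8
-> [ 490.   -190.    205.     -0.68] shift [139.4 294.6  -0. ] turn 0.0 rows 7.8
-> [ 441.5  -366.    205.     -0.68] shift [ 72.3 167.6  -0. ] turn 0.0 rows 4.4
-> [ 441.5  -366.    110.     -0.68] shift [ 0. -0. 95.] turn 0.0 rows 2.3
```

Call:
{"fn": "move_arm", "kwargs": {"series": [[[0,0,0,-40,0],[0,0,0,-80,0],[0,0,0,-120,0],[0,15,31,-140,0],[0,31,67,-155,0],[0,47,102,-170,0],[0,63,137,-185,0],[0,79,172,-200,0],[0,95,207,-200,0],[0,111,242,-200,0]]]}}

```text
time_s: 13.12
eef_pos: [0.499, -0.1322, 0.205]
eef_rot: [0.0, 0.943, -0.332, 0.002]
wrist_force: [0.7, 0.0, -0.7]
opening: 0.354
grasp_force: 59.6
```

Call:
{"fn": "move_arm", "kwargs": {"series": [[[0,16,36,0,0],[0,33,72,0,0],[0,50,109,0,0],[0,67,146,0,0],[0,84,183,0,0],[0,101,220,0,0],[0,101,220,0,0],[0,101,220,30,0],[0,101,220,65,0],[0,101,220,95,0]]]}}

```text
time_s: 13.95
eef_pos: [0.4399, -0.3655, 0.1073]
eef_rot: [0.001, 0.943, -0.332, 0.001]
wrist_force: [-0.6, 0.4, -1.1]
opening: 0.352
grasp_force: 64.5
```

```bash
python3 plan.py; python3 look.py
```

```text
t 13.9 at [ 439.9 -365.5  107.3] phi -0.677 open 0.35 grip 64.5 F [-0.6  0.4 -1.1]
blob [0.687 0.129 0.015] 218 [685. 136.] [48. 82.]
blob [0.676 0.021 0.015] 208 [674.  24.] [44. 66.]
blob [ 0.668 -0.125  0.015] 195 [ 666. -128.] [79. 32.]
blob [0.574 0.004 0.015] 216 [566.   1.] [81. 47.]
blob [ 0.454 -0.002  0.024] 452 [454.  -3.] [ 23. 215.]
blob [ 0.439 -0.344  0.023] 87 [ 441. -343.] [31. 35.]
blob [0.417 0.339 0.015] 862 [417. 347.] [199.  69.]
```

Call:
{"fn": "move_arm", "kwargs": {"series": [[[0,0,0,0,0],[0.8,0,0,0,0],[0.8,0,0,0,0],[0.8,0,0,0,0],[0.8,0,0,-35,0],[0.8,0,0,-70,0],[0.8,0,0,-100,0],[0.8,-8,-38,-100,0],[0.8,-17,-77,-100,0],[0.8,-26,-117,-100,0]]]}}

```text
time_s: 14.83
eef_pos: [0.494, -0.2575, 0.2105]
eef_rot: [0.001, 0.943, -0.333, 0.003]
wrist_force: [1.2, 0.1, -0.2]
opening: 0.803
grasp_force: 0.0
```

Call:
{"fn": "move_arm", "kwargs": {"series": [[[0.8,-9,-39,0,0],[0.8,-18,-78,0,0],[0.8,-26,-117,0,0],[0.8,-35,-156,0,0],[0.8,-44,-195,0,0],[0.8,-53,-234,0,0],[0.8,-61,-273,10,0],[0.8,-70,-310,25,0],[0.8,-79,-345,45,0],[0.8,-86,-380,65,0]]]}}

```text
time_s: 15.67
eef_pos: [0.6654, 0.0952, 0.1446]
eef_rot: [-0.001, 0.944, -0.331, 0.002]
wrist_force: [0.9, 0.2, 0.1]
opening: 0.801
grasp_force: 0.0
```

```bash
python3 look.py; python3 plan.py 680,121.7,100,-.619 680,121.7,5,-.619
```

```text
blob [0.677 0.016 0.015] 180 [676.  18.] [42. 54.]
blob [ 0.668 -0.125  0.015] 194 [ 666. -127.] [79. 32.]
blob [0.574 0.004 0.015] 217 [566.   1.] [81. 47.]
blob [ 0.453 -0.361  0.032] 223 [ 452. -366.] [52. 91.]
blob [ 0.455 -0.022  0.025] 370 [455. -22.] [ 23. 175.]
blob [0.417 0.339 0.015] 862 [418. 346.] [196.  69.]
t 15.7 at [664.3 100.9 138.3] phi -0.672 open 0.8 grip 0.0 F [-2.8  1.3 -3.2]
-> [ 6.800e+02  1.217e+02  1.000e+02 -6.200e-01] shift [ -0.7 -26.   38.3] turn -0.053 rows 1.1
-> [ 6.800e+02  1.217e+02  5.000e+00 -6.200e-01] shift [ 0. -0. 95.] turn 0.0 rows 2.3
```

Call:
{"fn": "move_arm", "kwargs": {"series": [[[0.8,-4,-15,30,-0.055],[0.8,-7,-30,60,-0.055],[0.8,-7,-33,90,-0.055],[0.8,-7,-33,105,-0.055],[0.8,-7,-33,105,-0.055],[0.8,-7,-33,105,-0.055],[0.8,-7,-33,105,-0.055],[0.8,-7,-33,105,-0.055],[0.8,-7,-33,105,-0.055],[0.8,-7,-33,105,-0.055]]]}}

```text
time_s: 16.55
eef_pos: [0.6797, 0.1226, 0.0391]
eef_rot: [-0.0, 0.952, -0.306, 0.001]
wrist_force: [-0.0, 0.1, 0.9]
opening: 0.798
grasp_force: 0.0
```

```bash
python3 plan.py 680,121.7,5,-.619
```

```text
t 16.6 at [679.7 122.6  39.1] phi -0.622 open 0.8 grip 0.0 F [-0.   0.1  0.9]
-> [ 6.800e+02  1.217e+02  5.000e+00 -6.200e-01] shift [ 0.8  0.6 34.1] turn -0.003 rows 0.8
```

Call:
{"fn": "move_arm", "kwargs": {"series": [[[0.8,0,0,20,0],[0.8,0,0,34,0],[0.8,0,0,34,0],[0.8,0,0,34,0],[0,0,0,34,0],[0,0,0,34,0],[0,0,0,34,0],[0,0,0,34,0],[0,0,0,34,0],[0,0,0,34,0]]]}}

```text
time_s: 17.38
eef_pos: [0.6796, 0.123, 0.0046]
eef_rot: [-0.0, 0.952, -0.306, 0.001]
wrist_force: [-0.1, 0.3, 5.8]
opening: 0.285
grasp_force: 61.0
```

Call:
{"fn": "move_arm", "kwargs": {"series": [[[0,0,0,-40,0],[0,0,0,-80,0],[0,0,0,-120,0],[0,6,36,-140,0],[0,12,74,-155,0],[0,19,112,-170,0],[0,25,150,-185,0],[0,31,187,-200,0],[0,38,225,-200,0],[0,44,262,-200,0]]]}}

```text
time_s: 18.22
eef_pos: [0.5615, -0.1174, 0.2047]
eef_rot: [0.0, 0.952, -0.306, 0.001]
wrist_force: [0.9, -0.3, -1.2]
opening: 0.286
grasp_force: 60.4
```

Call:
{"fn": "move_arm", "kwargs": {"series": [[[0,6,39,0,0],[0,13,78,0,0],[0,19,117,0,0],[0,26,156,0,0],[0,32,195,0,0],[0,39,234,0,0],[0,45,273,0,0],[0,45,273,0,0],[0,45,273,30,0],[0,45,273,65,0]]]}}

```text
time_s: 19.05
eef_pos: [0.4406, -0.3667, 0.1405]
eef_rot: [0.002, 0.952, -0.307, 0.003]
wrist_force: [0.1, 0.1, -0.4]
opening: 0.281
grasp_force: 60.4
```

```bash
python3 look.py;python3 plan.py 441.5,-366,205 541,-205,205,-1.083 676.6,7,205,-1.083
```

```text
blob [0.676 0.02  0.015] 206 [673.  23.] [44. 66.]
blob [ 0.668 -0.125  0.015] 196 [ 665. -127.] [79. 33.]
blob [0.574 0.004 0.015] 217 [566.   1.] [81. 47.]
blob [ 0.454 -0.003  0.024] 446 [454.  -3.] [ 23. 215.]
blob [ 0.439 -0.346  0.03 ] 103 [ 437. -348.] [38. 43.]
blob [0.417 0.339 0.015] 857 [417. 346.] [197.  69.]
t 19.1 at [ 436.8 -361.5  130.9] phi -0.623 open 0.28 grip 60.4 F [-3.3  3.4 -6.2]
-> [ 441.5  -366.    205.     -0.62] shift [  6.4   0.9 -74.1] turn 0.0 rows 1.8
-> [ 541.   -205.    205.     -1.08] shift [ -13.1 -188.8   -0. ] turn 0.46 rows 4.5
-> [676.6    7.   205.    -1.08] shift [-123.7 -219.1   -0. ] turn 0.0 rows 6.0
```

Call:
{"fn": "move_arm", "kwargs": {"series": [[[0,0,0,30,0],[0,0,0,30,0],[0.8,0,0,30,0],[0.8,0,0,30,0],[0.8,0,0,30,0],[0.8,0,0,0,0],[0.8,0,0,-35,0],[0.8,0,0,-65,0],[0.9,-2,-36,-65,0],[0.95,-4,-75,-65,0]]]}}

```text
time_s: 19.93
eef_pos: [0.4816, -0.3033, 0.2087]
eef_rot: [0.002, 0.952, -0.308, 0.004]
wrist_force: [0.9, -0.7, -0.3]
opening: 0.951
grasp_force: 0.0
```

Call:
{"fn": "move_arm", "kwargs": {"series": [[[0.95,-2,-38,0,0.06],[0.95,-4,-77,0,0.12],[0.95,-6,-116,0,0.18],[0.95,-9,-155,0,0.24],[0.95,-11,-194,0,0.3],[0.95,-13,-233,0,0.36],[0.95,-15,-272,0,0.42],[0.95,-18,-310,20,0.463],[0.95,-20,-345,40,0.463],[0.95,-21,-365,65,0.463]]]}}

```text
time_s: 20.77
eef_pos: [0.6789, 0.0122, 0.1417]
eef_rot: [-0.002, 0.857, -0.515, 0.003]
wrist_force: [0.3, -1.2, 1.2]
opening: 0.95
grasp_force: 0.0
```

Call:
{"fn": "move_arm", "kwargs": {"series": [[[0.95,0,0,0,0],[0.95,0,0,35,0],[0.95,0,0,70,0],[0.95,0,0,105,0],[0.95,0,0,130,0],[0.95,0,0,135,0],[0.95,0,0,135,0],[0,0,0,135,0],[0,0,0,135,0],[0,0,0,135,0]]]}}

```text
time_s: 21.6
eef_pos: [0.6777, 0.008, 0.0065]
eef_rot: [-0.001, 0.857, -0.516, 0.002]
wrist_force: [0.8, 0.8, 0.6]
opening: 0.547
grasp_force: 0.7
```

```bash
python3 plan.py 676.6,7,205 441.5,-366,205
```

```text
t 21.6 at [677.7   8.    6.5] phi -1.084 open 0.55 grip 0.7 F [0.8 0.8 0.6]
-> [676.6    7.   205.    -1.08] shift [   0.4    1.4 -198.5] turn 0.0 rows 4.8
-> [ 441.5  -366.    205.     -1.08] shift [219.8 382.2  -0. ] turn 0.0 rows 10.6
```

Call:
{"fn": "move_arm", "kwargs": {"series": [[[0,0,0,0,0],[0,0,0,0,0],[0,0,0,0,0],[0,0,0,-40,0],[0,0,0,-80,0],[0,0,0,-120,0],[0,18,30,-140,0],[0,36,62,-160,0],[0,55,95,-180,0],[0,75,130,-200,0]]]}}

```text
time_s: 22.43
eef_pos: [0.5974, -0.1159, 0.2038]
eef_rot: [-0.0, 0.857, -0.515, 0.001]
wrist_force: [1.0, -0.1, -0.6]
opening: 0.47
grasp_force: 60.8
```

Call:
{"fn": "move_arm", "kwargs": {"series": [[[0,18,32,0,0],[0,36,63,0,0],[0,55,95,0,0],[0,73,127,0,0],[0,91,158,0,0],[0,109,190,0,0],[0,127,221,0,0],[0,145,252,0,0],[0,145,252,0,0],[0,145,252,35,0]]]}}

```text
time_s: 23.27
eef_pos: [0.4452, -0.3671, 0.1742]
eef_rot: [0.003, 0.856, -0.518, 0.007]
wrist_force: [2.0, -1.1, 0.7]
opening: 0.469
grasp_force: 60.8
```

```bash
python3 look.py;python3 plan.py
```

```text
blob [ 0.668 -0.125  0.015] 197 [ 666. -128.] [79. 32.]
blob [0.574 0.004 0.015] 217 [567.   0.] [81. 46.]
blob [ 0.454 -0.003  0.024] 448 [454.  -2.] [ 24. 215.]
blob [0.417 0.339 0.015] 860 [418. 347.] [199.  69.]
t 23.3 at [ 441.6 -361.3  162.8] phi -1.087 open 0.47 grip 60.8 F [-3.1  2.5 -6.5]
```

Call:
{"fn": "move_arm", "kwargs": {"series": [[[0,0,0,30,0],[0,0,0,55,0],[0,0,0,55,0],[0.8,0,0,55,0],[0.8,0,0,55,0],[0.8,0,0,55,0],[0.8,0,0,25,0],[0.8,0,0,-10,0],[0.8,0,0,-35,-0.12],[0.8,0,0,-35,-0.24]]]}}

```text
time_s: 24.15
eef_pos: [0.446, -0.3642, 0.2101]
eef_rot: [0.003, 0.913, -0.407, 0.006]
wrist_force: [-0.5, -0.6, 0.4]
opening: 0.8
grasp_force: 0.0
```

Call:
{"fn": "move_arm", "kwargs": {"series": [[[0.8,-3,-34,0,-0.12],[0.8,-6,-68,0,-0.24],[0.8,-9,-102,0,-0.36],[0.8,-12,-136,0,-0.48],[0.8,-15,-170,0,-0.6],[0.8,-18,-204,0,-0.72],[0.8,-21,-238,0,-0.84],[0.8,-24,-272,20,-0.96],[0.8,-27,-306,40,-1.08],[0.8,-29,-338,60,-1.2]]]}}

```text
time_s: 24.98
eef_pos: [0.6788, -0.1133, 0.1434]
eef_rot: [0.001, 0.984, 0.18, 0.002]
wrist_force: [0.3, -0.5, 0.0]
opening: 0.803
grasp_force: 0.0
```

Call:
{"fn": "move_arm", "kwargs": {"series": [[[0.8,0,0,20,-0.12],[0.8,0,0,40,-0.24],[0.8,0,0,60,-0.36],[0.8,0,0,80,-0.48],[0.8,0,0,95,-0.52],[0.8,0,0,100,-0.52],[0.8,0,0,100,-0.52],[0.8,0,0,100,-0.52],[0.8,0,0,100,-0.52],[0.8,0,0,100,-0.52]]]}}

```text
time_s: 25.82
eef_pos: [0.6776, -0.1152, 0.0432]
eef_rot: [0.001, 0.906, 0.424, 0.001]
wrist_force: [-0.4, 0.2, 0.4]
opening: 0.796
grasp_force: 0.0
```

```bash
python3 plan.py 674.7,-119.2,5,.876
```

```text
t 25.8 at [ 677.6 -115.2   43.2] phi 0.875 open 0.8 grip 0.0 F [-0.4  0.2  0.4]
-> [ 674.7  -119.2     5.      0.88] shift [-4.9  0.3 38.2] turn -0.001 rows 0.9
```

Call:
{"fn": "move_arm", "kwargs": {"series": [[[0.8,-5,0,20,0],[0.8,-5,0,36,0],[0.8,-5,0,38,0],[0.8,-5,0,38,0],[0,-5,0,38,0],[0,-5,0,38,0],[0,-5,0,38,0],[0,-5,0,38,0],[0,-5,0,38,0],[0,-5,0,38,0]]]}}

```text
time_s: 26.65
eef_pos: [0.6742, -0.1189, 0.0045]
eef_rot: [0.001, 0.906, 0.424, 0.001]
wrist_force: [-0.3, 1.1, 5.9]
opening: 0.355
grasp_force: 61.2
```

Call:
{"fn": "move_arm", "kwargs": {"series": [[[0,0,0,-40,0],[0,0,0,-80,0],[0,0,0,-120,0],[0,-34,-2,-140,0],[0,-68,-4,-160,0],[0,-102,-6,-180,0],[0,-136,-8,-200,0],[0,-170,-11,-200,0],[0,-204,-13,-200,0],[0,-238,-15,-200,0]]]}}

```text
time_s: 27.48
eef_pos: [0.508, -0.2927, 0.2037]
eef_rot: [0.0, 0.906, 0.424, 0.0]
wrist_force: [0.4, 0.5, -0.9]
opening: 0.359
grasp_force: 60.6
```

Call:
{"fn": "move_arm", "kwargs": {"series": [[[0,-34,-2,0,0],[0,-68,-4,0,0],[0,-101,-6,0,0],[0,-101,-6,0,0],[0,-101,-6,30,0],[0,-101,-6,60,0],[0,-101,-6,90,0],[0,-101,-6,90,0],[0,-101,-6,90,0],[0,-101,-6,90,0]]]}}

```text
time_s: 28.32
eef_pos: [0.4407, -0.366, 0.1146]
eef_rot: [0.001, 0.906, 0.424, 0.0]
wrist_force: [0.5, -0.3, 1.0]
opening: 0.354
grasp_force: 60.6
```

```bash
python3 plan.py 441.5,-366,205 576.5,-6.9,205,1.297; python3 look.py
```

```text
t 28.3 at [ 440.7 -366.   114.6] phi 0.876 open 0.35 grip 60.6 F [ 0.5 -0.3  1. ]
-> [ 441.5  -366.    205.      0.88] shift [  0.5   0.6 -90.4] turn 0.0 rows 2.2
-> [576.5  -6.9 205.    1.3] shift [ 362.3 -126.2   -0. ] turn -0.421 rows 9.2
blob [0.574 0.004 0.016] 216 [567.   0.] [81. 46.]
blob [ 0.454 -0.003  0.024] 449 [454.  -3.] [ 23. 214.]
blob [0.417 0.339 0.015] 857 [417. 346.] [197.  68.]
```

Call:
{"fn": "move_arm", "kwargs": {"series": [[[0.8,0,0,0,0],[0.8,0,0,0,0],[0.8,0,0,0,0],[0.8,0,0,-35,0],[0.8,0,0,-70,0],[0.8,0,0,-90,0],[0.8,36,-12,-90,0],[0.8,72,-25,-90,0],[0.8,108,-38,-90,0],[0.8,144,-50,-90,0]]]}}

```text
time_s: 29.2
eef_pos: [0.4941, -0.2217, 0.2041]
eef_rot: [0.001, 0.906, 0.424, 0.0]
wrist_force: [1.6, -0.7, 0.0]
opening: 0.804
grasp_force: 0.0
```

Call:
{"fn": "move_arm", "kwargs": {"series": [[[0.8,37,-13,0,-0.08],[0.8,74,-26,0,-0.16],[0.8,111,-39,0,-0.24],[0.8,148,-52,0,-0.32],[0.8,185,-65,0,-0.4],[0.8,218,-76,20,-0.421],[0.8,218,-76,55,-0.421],[0.8,218,-76,90,-0.421],[0.8,218,-76,120,-0.421],[0.8,218,-76,140,-0.421]]]}}

```text
time_s: 30.03
eef_pos: [0.5734, -0.0059, 0.0605]
eef_rot: [-0.001, 0.797, 0.604, -0.001]
wrist_force: [1.2, 0.7, -0.6]
opening: 0.8
grasp_force: 0.0
```

Call:
{"fn": "move_arm", "kwargs": {"series": [[[0.8,0,0,0,0],[0.8,0,0,10,0],[0.8,0,0,20,0],[0.8,0,0,20,0],[0.8,0,0,20,0],[0.8,0,0,20,0],[0.8,0,0,20,0],[0.8,0,0,20,0],[0.8,0,0,20,0],[0.8,0,0,20,0]]]}}

```text
time_s: 30.87
eef_pos: [0.5752, -0.0069, 0.0435]
eef_rot: [0.0, 0.797, 0.604, 0.0]
wrist_force: [1.0, 0.2, -0.3]
opening: 0.801
grasp_force: 0.0
```

```bash
python3 plan.py 576.5,-6.9,5,1.297
```

```text
t 30.9 at [575.2  -6.9  43.5] phi 1.297 open 0.8 grip 0.0 F [ 1.   0.2 -0.3]
-> [576.5  -6.9   5.    1.3] shift [ 0.3  1.3 38.5] turn -0.0 rows 0.9
```

Call:
{"fn": "move_arm", "kwargs": {"series": [[[0.8,0,1,20,0],[0.8,0,1,36,0],[0.8,0,1,38,0],[0.8,0,1,38,0],[0,0,1,38,0],[0,0,1,38,0],[0,0,1,38,0],[0,0,1,38,0],[0,0,1,38,0],[0,0,1,38,0]]]}}

```text
time_s: 31.7
eef_pos: [0.5769, -0.0073, 0.0065]
eef_rot: [0.001, 0.797, 0.604, 0.001]
wrist_force: [-1.2, 0.3, 6.4]
opening: 0.286
grasp_force: 59.8
```

Call:
{"fn": "move_arm", "kwargs": {"series": [[[0,0,0,-40,0],[0,0,0,-80,0],[0,0,0,-120,0],[0,-34,-3,-140,0],[0,-70,-6,-160,0],[0,-106,-9,-180,0],[0,-142,-12,-200,0],[0,-178,-15,-200,0],[0,-214,-18,-200,0],[0,-250,-22,-200,0]]]}}

```text
time_s: 32.53
eef_pos: [0.4865, -0.2434, 0.2061]
eef_rot: [0.001, 0.797, 0.604, 0.0]
wrist_force: [1.0, -0.5, -0.8]
opening: 0.282
grasp_force: 59.2
```

Call:
{"fn": "move_arm", "kwargs": {"series": [[[0,-34,-3,0,0],[0,-68,-6,0,0],[0,-102,-9,0,0],[0,-132,-11,0,0],[0,-132,-11,0,0],[0,-132,-11,30,0],[0,-132,-11,60,0],[0,-132,-11,85,0],[0,-132,-11,85,0],[0,-132,-11,85,0]]]}}

```text
time_s: 33.37
eef_pos: [0.4402, -0.3646, 0.1191]
eef_rot: [-0.002, 0.797, 0.604, 0.0]
wrist_force: [-0.2, 0.4, -0.3]
opening: 0.285
grasp_force: 59.2
```

Call:
{"fn": "move_arm", "kwargs": {"series": [[[0.8,0,0,0,0],[0.8,0,0,0,0],[0.8,0,0,0,0],[0.8,0,0,-35,0],[0.8,0,0,-70,0],[0.8,0,0,-105,0],[0.8,36,3,-105,0],[0.8,72,6,-105,0],[0.8,100,9,-105,0],[0.8,100,9,-105,0]]]}}

```text
time_s: 34.2
eef_pos: [0.4783, -0.268, 0.2269]
eef_rot: [0.001, 0.796, 0.605, 0.001]
wrist_force: [-0.3, -0.4, -0.2]
opening: 0.8
grasp_force: 0.0
```

```bash
python3 - <<'E'
from look import *
look("pics/top2.png")
im=cv2.imread("pics/top2.png"); cv2.imwrite("pics/top2c.png",cv2.resize(im[145:290,60:460],None,fx=2,fy=2,interpolation=cv2.INTER_CUBIC))
d=camera("top")[1]; P,u,v=world("top",d,np.ones(d.shape,bool))
m=np.hypot(P[:,0]-.4415,P[:,1]+.366)<.07; print("pile max",np.percentile(P[m,2],[50,95,100]))
k=(np.hypot(P[:,0]-.65,P[:,1]+.34)<.1)
for lo,hi in((.035,.06),(.012,.025)):
    q=P[k&(P[:,2]>lo)&(P[:,2]<hi)]; print(len(q),q.mean(0).round(4),cv2.minEnclosingCircle(q[:,:2].astype(np.float32)))
E
python3 plan.py
```

```text
blob [ 0.454 -0.003  0.024] 450 [454.  -3.] [ 23. 215.]
blob [0.417 0.34  0.015] 860 [417. 346.] [199.  69.]
pile max [0.57143489 0.59416517 0.59834471]
56 [ 0.6492 -0.3392  0.0465] ((0.6496389508247375, -0.3405373990535736), 0.0142827108502388)
1830 [ 0.6487 -0.3396  0.0184] ((0.6498236060142517, -0.3400915563106537), 0.08710464090108871)
t 34.3 at [ 477.3 -271.6  226.6] phi 1.299 open 0.8 grip 0.0 F [0.1 0.1 0.8]
```

View pics/top2c.png

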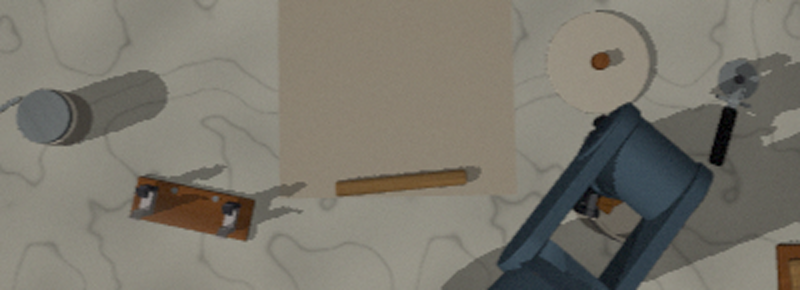

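Call:
{"fn": "move_arm", "kwargs": {"series": [[[0.8,-4,37,0,0],[0.8,-8,74,0,0],[0.8,-12,111,0,0],[0.8,-16,148,0,0],[0.8,-19,185,0,0],[0.8,-19,185,35,0],[0.8,-19,185,70,0],[0.8,-19,185,105,0],[0.8,-19,185,130,0],[0.8,-19,185,130,0]]]}}

```text
time_s: 35.13
eef_pos: [0.6452, -0.3394, 0.0872]
eef_rot: [-0.006, 0.798, 0.603, -0.002]
wrist_force: [-0.5, -0.3, -1.5]
opening: 0.804
grasp_force: 0.0
```

Call:
{"fn": "move_arm", "kwargs": {"series": [[[0.8,0,0,0,0],[0.8,0,0,30,0],[0.8,0,0,55,0],[0.8,0,0,65,0],[0.8,0,0,65,0],[0,0,0,65,0],[0,0,0,65,0],[0,0,0,65,0],[0,0,0,65,0],[0,0,0,65,0]]]}}

```text
time_s: 35.97
eef_pos: [0.6508, -0.3415, 0.0332]
eef_rot: [0.002, 0.797, 0.604, 0.0]
wrist_force: [-1.0, 0.3, 6.5]
opening: 0.303
grasp_force: 58.8
```

```bash
python3 plan.py 650,-340,230 441.4,-366.5,230 441.4,-366.5,170
```

```text
t 36.0 at [ 650.8 -341.5   33.2] phi 1.297 open 0.3 grip 58.8 F [-1.   0.3  6.5]
-> [ 650.  -340.   230.     1.3] shift [   1.2   -1.1 -196.8] turn 0.0 rows 4.7
-> [ 441.4 -366.5  230.     1.3] shift [ -81.9 -193.7   -0. ] turn 0.0 rows 5.0
-> [ 441.4 -366.5  170.     1.3] shift [ 0.  0. 60.] turn 0.0 rows 1.4
```

Call:
{"fn": "move_arm", "kwargs": {"series": [[[0,0,0,-40,0],[0,0,0,-80,0],[0,0,0,-120,0],[0,0,0,-160,0],[0,0,0,-200,0],[0,-15,-36,-205,0],[0,-30,-72,-205,0],[0,-45,-108,-205,0],[0,-60,-144,-205,0],[0,-72,-172,-205,0]]]}}

```text
time_s: 36.8
eef_pos: [0.4617, -0.3628, 0.2355]
eef_rot: [-0.0, 0.797, 0.604, -0.0]
wrist_force: [-0.8, -0.8, -2.8]
opening: 0.296
grasp_force: 60.5
```

Call:
{"fn": "move_arm", "kwargs": {"series": [[[0,-10,-22,0,0],[0,-10,-22,0,0],[0,-10,-22,0,0],[0,-10,-22,0,0],[0,-10,-22,20,0],[0,-10,-22,40,0],[0,-10,-22,50,0],[0,-10,-22,50,0],[0,-10,-22,50,0],[0,-10,-22,50,0]]]}}

```text
time_s: 37.63
eef_pos: [0.4414, -0.3672, 0.1862]
eef_rot: [0.001, 0.797, 0.604, 0.0]
wrist_force: [0.7, 0.1, -2.4]
opening: 0.297
grasp_force: 60.5
```

```bash
python3 plan.py 441.4,-366.5,173; python3 - <<'E'
from h import *
im,d=camera("scene"); cv2.imwrite("pics/s1.png",cv2.resize(im[150:260,90:240],None,fx=4,fy=4))
E
```

```text
t 37.6 at [ 441.4 -367.2  186.2] phi 1.297 open 0.3 grip 60.5 F [ 0.7  0.1 -2.4]
-> [ 441.4 -366.5  173.     1.3] shift [ 0.7 -0.2 13.2] turn 0.0 rows 0.3
```

View pics/s1.png

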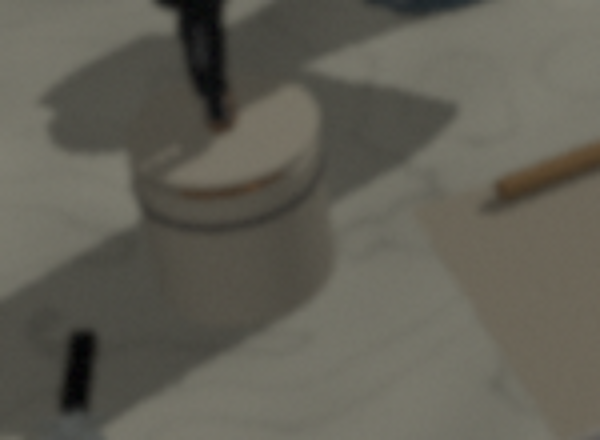

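The lid hovers level over the crock at about (240, 150), with a thin gap still showing under its front edge at about (230, 190). I'm lowering it the last 13 mm.

Call:
{"fn": "move_arm", "kwargs": {"series": [[[0,0,0,5,0],[0,0,0,9,0],[0,0,0,12,0],[0,0,0,14,0],[0,0,0,14,0],[0,0,0,14,0],[0,0,0,14,0],[0,0,0,14,0],[0,0,0,14,0],[0,0,0,14,0]]]}}

```text
time_s: 38.52
eef_pos: [0.4406, -0.3669, 0.1732]
eef_rot: [0.0, 0.797, 0.604, -0.0]
wrist_force: [-4.1, 4.5, 10.9]
opening: 0.303
grasp_force: 62.0
```

Call:
{"fn": "move_arm", "kwargs": {"series": [[[0.8,0,0,14,0],[0.8,0,0,14,0],[0.8,0,0,14,0],[0.8,0,0,10,0],[0.8,0,0,-20,0],[0.8,0,0,-60,0],[0.8,0,0,-80,0],[0.8,0,0,-80,0],[0.8,0,0,-80,0],[0.8,0,0,-80,0]]]}}

```text
time_s: 39.35
eef_pos: [0.4404, -0.3667, 0.251]
eef_rot: [-0.0, 0.797, 0.604, 0.0]
wrist_force: [-1.1, 0.8, -0.5]
opening: 0.795
grasp_force: 0.0
```

```bash
python3 plan.py; python3 - <<'E'
from h import *
im,d=camera("scene"); cv2.imwrite("pics/s2.png",cv2.resize(im,None,fx=1.5,fy=1.5))
P,u,v=world("scene",d,np.ones(d.shape,bool))
q=P[(np.hypot(P[:,0]-.4415,P[:,1]+.366)<.083)&(P[:,2]>.145)&(P[:,2]<.17)]
A=np.c_[q[:,:2],np.ones(len(q))]; s=np.linalg.lstsq(A,q[:,2],rcond=None)[0]; print(len(q),"tilt",s[:2].round(3),"z",np.median(q[:,2]).round(4))
# pin & rack from wrist-independent top camera
im,d=camera("top"); P,u,v=world("top",d,np.ones(d.shape,bool))
hsv=cv2.cvtColor(im,cv2.COLOR_BGR2HSV)
k=(abs(P[:,0]-.454)<.05)&(abs(P[:,1])<.14)&(P[:,2]>.017)&(P[:,2]<.04)
r=cv2.fitLine((P[k,:2]*1000).astype(np.float32),cv2.DIST_L2,0,.01,.01).ravel(); print("pin",r.round(3),"ang",np.arctan2(r[1],r[0]), [np.percentile(P[k,1],x) for x in(0,1,99,100)],cv2.minAreaRect((P[k,:2]*1000).astype(np.float32)))
rr=(P[:,0]>.34)&(P[:,0]<.5)&(P[:,1]>.22)&(P[:,1]<.46)
b=P[rr&(P[:,2]>.009)&(P[:,2]<.022)]; print("rack",len(b),cv2.minAreaRect((b[:,:2]*1000).astype(np.float32)))
for lo,hi in((.03,.07),(.07,.09),(.09,.115)):
    m=rr&(P[:,2]>lo)&(P[:,2]<hi)
    for s in (P[:,1]>.342,P[:,1]<.342):
        q=P[m&s]; print(lo,len(q),q.mean(0).round(4) if len(q) else "",np.r_[q.min(0),q.max(0)].round(3) if len(q) else "")
E
```

```text
t 39.4 at [ 440.4 -366.7  251. ] phi 1.297 open 0.79 grip 0.0 F [-1.1  0.8 -0.5]
970 tilt [-0.018 -0.008] z 0.161
pin [ 7.90000e-02 -9.97000e-01  4.53941e+02 -4.46600e+00] ang -1.4918934 [np.float64(-0.1132160051032982), np.float64(-0.11056434029531179), np.float64(0.10361368631476026), np.float64(0.1041638560854098)] ((453.82879638671875, -4.618721008300781), (25.19085693359375, 218.7802734375), 4.427141189575195)
rack 952 ((421.01153564453125, 343.7451171875), (153.17552185058594, 220.8543243408203), 0.19303728640079498)
0.03 74 [0.4327 0.4108 0.0477] [0.41  0.4   0.031 0.459 0.426 0.069]
0.03 63 [0.403  0.2746 0.0483] [0.379 0.262 0.031 0.43  0.287 0.069]
0.07 33 [0.4367 0.4112 0.0796] [0.411 0.401 0.071 0.456 0.423 0.09 ]
0.07 32 [0.404  0.2747 0.0818] [0.381 0.264 0.071 0.425 0.287 0.09 ]
0.09 36 [0.4262 0.4145 0.0968] [0.403 0.401 0.09  0.454 0.426 0.105]
0.09 33 [0.3956 0.2787 0.0978] [0.373 0.268 0.092 0.423 0.29  0.106]
```

View pics/s2.png

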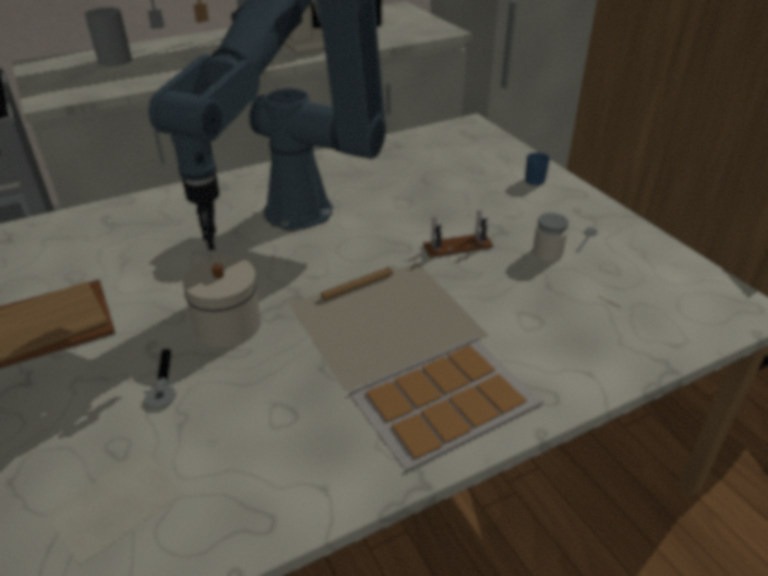

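Call:
{"fn": "move_arm", "kwargs": {"series": [[[0.8,38,-11,-10,0],[0.8,76,-22,-20,0],[0.8,114,-34,-30,0],[0.8,152,-45,-40,0],[0.8,190,-56,-49,0],[0.8,228,-68,-49,0],[0.8,266,-79,-49,0],[0.8,304,-90,-49,0],[0.8,342,-101,-49,0],[0.8,372,-110,-49,0]]]}}

```text
time_s: 40.28
eef_pos: [0.4342, 0.0237, 0.2991]
eef_rot: [-0.001, 0.797, 0.604, -0.0]
wrist_force: [-0.2, -0.2, 0.5]
opening: 0.8
grasp_force: 0.0
```

Call:
{"fn": "move_arm", "kwargs": {"series": [[[0.8,38,-11,0,0],[0.8,76,-22,0,0],[0.8,114,-34,0,0],[0.8,152,-45,0,0],[0.8,190,-56,0,0],[0.8,228,-68,0,0],[0.8,266,-79,0,0],[0.8,304,-90,0,-0.05],[0.8,342,-101,0,-0.05],[0.8,372,-111,0,-0.05]]]}}

```text
time_s: 41.12
eef_pos: [0.428, 0.4117, 0.2984]
eef_rot: [-0.0, 0.781, 0.624, -0.001]
wrist_force: [0.1, -0.6, -0.2]
opening: 0.795
grasp_force: 0.0
```

Call:
{"fn": "move_arm", "kwargs": {"series": [[[0.8,0,0,0,0],[0.8,0,0,0,0],[0.8,0,0,0,0],[0.8,0,0,0,0],[0.8,0,0,0,0],[0.8,0,0,0,0],[0.8,0,0,0,0],[0.8,0,0,0,0],[0.8,0,0,0,0],[0.8,0,0,0,0]]]}}

```text
time_s: 41.95
eef_pos: [0.4292, 0.409, 0.3003]
eef_rot: [0.0, 0.782, 0.624, 0.0]
wrist_force: [0.5, -1.0, 0.1]
opening: 0.803
grasp_force: 0.0
```

```bash
cat > ortho.py <<'E'
from h import *
def ortho(w,z,x0,x1,y0,y1,s):
    c=calibration("wrist"); K=np.array(c["intrinsics"]); R=cv2.Rodrigues(np.array(c["rvec"],float))[0]; t=np.ravel(c["tvec"])
    X,Y=np.meshgrid(np.arange(x1,x0,-s),np.arange(y1,y0,-s),indexing="ij")
    Q=np.stack([X,Y,np.full_like(X,z)],-1)@R.T+t
    r=np.linalg.norm(Q[...,:2],axis=-1); k=K[0,0]*np.arctan2(r,Q[...,2])/r
    return cv2.remap(w,(Q[...,0]*k+K[0,2]).astype(np.float32),(Q[...,1]*k+K[1,2]).astype(np.float32),cv2.INTER_LINEAR)
E
python3 plan.py; python3 - <<'E'
from ortho import *
w,d=camera("wrist")
a=ortho(w,.014,.34,.50,.22,.47,.00065); b=ortho(w,.100,.34,.50,.22,.47,.00065)
cv2.imwrite("pics/rack.png",np.hstack([a,b])); print(a.shape)
P=None
E
```

```text
t 42.0 at [429.2 409.  300.3] phi 1.347 open 0.8 grip 0.0 F [ 0.5 -1.   0.1]
(247, 385, 3)
```

View pics/rack.png

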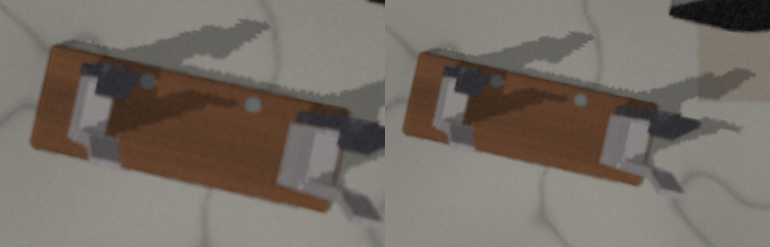

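Call:
{"fn": "move_arm", "kwargs": {"series": [[[0.8,-38,11,0,0],[0.8,-76,22,0,0],[0.8,-114,33,0,0],[0.8,-152,44,0,0],[0.8,-190,55,0,0],[0.8,-228,66,0,0],[0.8,-266,77,0,0],[0.8,-304,88,0,0],[0.8,-342,99,0,0],[0.8,-380,110,0,0]]]}}

```text
time_s: 42.83
eef_pos: [0.4516, 0.0125, 0.3005]
eef_rot: [0.0, 0.782, 0.624, 0.0]
wrist_force: [1.0, -0.4, 0.1]
opening: 0.796
grasp_force: 0.0
```

Call:
{"fn": "move_arm", "kwargs": {"series": [[[0.8,-19,5,35,-0.1],[0.8,-20,5,70,-0.2],[0.8,-20,5,105,-0.3],[0.8,-20,5,140,-0.3],[0.8,-20,5,175,-0.3],[0.8,-20,5,210,-0.3],[0.8,-20,5,235,-0.3],[0.8,-20,5,245,-0.3],[0.8,-20,5,245,-0.3],[0.8,-20,5,245,-0.3]]]}}

```text
time_s: 43.67
eef_pos: [0.4528, -0.0065, 0.0558]
eef_rot: [0.0, 0.68, 0.734, 0.0]
wrist_force: [0.1, -0.2, 0.2]
opening: 0.798
grasp_force: 0.0
```

```bash
python3 plan.py 453.9,-5.5,5,1.648; python3 look.py
```

```text
t 43.7 at [452.8  -6.5  55.8] phi 1.647 open 0.8 grip 0.0 F [ 0.1 -0.2  0.2]
-> [453.9   -5.5    5.     1.65] shift [ 0.9  1.1 50.8] turn -0.001 rows 1.2
blob [0.417 0.339 0.015] 853 [418. 347.] [197.  69.]
```

Call:
{"fn": "move_arm", "kwargs": {"series": [[[0.8,1,1,25,0],[0.8,1,1,45,0],[0.8,1,1,51,0],[0.8,1,1,51,0],[0,1,1,51,0],[0,1,1,51,0],[0,1,1,51,0],[0,1,1,51,0],[0,1,1,51,0],[0,1,1,51,0]]]}}

```text
time_s: 44.55
eef_pos: [0.4544, -0.0056, 0.0056]
eef_rot: [0.001, 0.68, 0.734, 0.0]
wrist_force: [-1.8, -0.2, 7.8]
opening: 0.276
grasp_force: 58.5
```

Call:
{"fn": "move_arm", "kwargs": {"series": [[[0,0,0,-30,0],[0,0,0,-65,0],[0,0,0,-105,0],[0,0,0,-145,0],[0,0,0,-180,0],[0,0,0,-200,0],[0,0,0,-200,0],[0,0,0,-200,0],[0,0,0,-200,0],[0,0,0,-200,0]]]}}

```text
time_s: 45.38
eef_pos: [0.452, -0.005, 0.2024]
eef_rot: [-0.001, 0.68, 0.733, -0.001]
wrist_force: [0.4, -0.4, -0.3]
opening: 0.283
grasp_force: 59.5
```

```bash
python3 plan.py 453.9,-5,205 416.5,346.5,205,1.357; python3 - <<'E'
from h import *
im,d=camera("top"); 
for r in outline_of("pin","top")[:2]:
    P,u,v=world("top",d,r["region"]); k=P[:,2]>.17; q=P[k]
    l=cv2.fitLine((q[:,:2]*1000).astype(np.float32),cv2.DIST_HUBER,0,.01,.01).ravel(); e=(q[:,:2]*1000-l[2:])@l[:2]
    print(r["conf"],len(q),q.mean(0).round(4),l.round(3),np.percentile(e,[1,99]),cv2.minAreaRect((q[:,:2]*1000).astype(np.float32)))
    A=np.c_[q[:,1],np.ones(len(q))]; print("slope",np.linalg.lstsq(A,q[:,2],rcond=None)[0])
w,d=camera("wrist"); cv2.imwrite("pics/wp.png",w)
E
```

```text
t 45.4 at [452.   -5.  202.4] phi 1.647 open 0.28 grip 59.5 F [ 0.4 -0.4 -0.3]
-> [453.9   -5.   205.     1.65] shift [-0.2  1.8 -2.6] turn 0.0 rows 0.1
-> [416.5  346.5  205.     1.36] shift [353.3 -10.6  -0. ] turn 0.29 rows 8.5
```

View pics/wp.png

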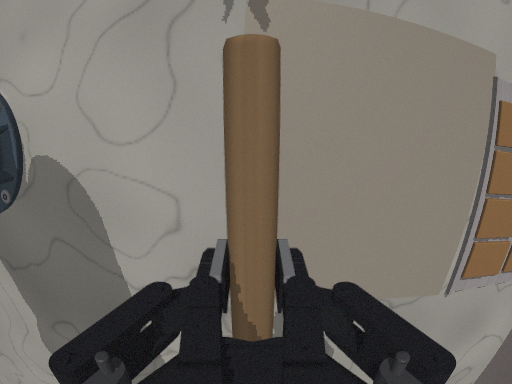

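Call:
{"fn": "move_arm", "kwargs": {"series": [[[0,38,-1,0,0.03],[0,76,-2,0,0.06],[0,114,-3,0,0.1],[0,152,-5,0,0.13],[0,190,-6,0,0.17],[0,228,-7,0,0.2],[0,266,-8,0,0.24],[0,304,-9,0,0.27],[0,335,-10,0,0.29],[0,354,-11,0,0.29]]]}}

```text
time_s: 46.37
eef_pos: [0.4142, 0.3497, 0.2032]
eef_rot: [-0.001, 0.778, 0.628, -0.001]
wrist_force: [0.3, 0.4, -0.7]
opening: 0.28
grasp_force: 59.5
```

Call:
{"fn": "move_arm", "kwargs": {"series": [[[0,0,0,0,0],[0,0,0,15,0],[0,0,0,35,0],[0,0,0,55,0],[0,0,0,70,0],[0,0,0,80,0],[0,0,0,80,0],[0,0,0,80,0],[0,0,0,80,0],[0,0,0,80,0]]]}}

```text
time_s: 47.2
eef_pos: [0.4163, 0.3471, 0.1254]
eef_rot: [0.0, 0.779, 0.627, 0.001]
wrist_force: [0.3, 0.9, -0.9]
opening: 0.272
grasp_force: 59.5
```

```bash
python3 plan.py 416.5,346.5,90,1.357; python3 - <<'E'
from ortho import *
w,d=camera("wrist"); cv2.imwrite("pics/wr.png",w)
t,d=camera("top"); a=cv2.resize(t[215:290,110:210],None,fx=4,fy=4,interpolation=cv2.INTER_CUBIC)
s,_=camera("scene"); b=cv2.resize(s[130:190,280:360],(400,300),interpolation=cv2.INTER_CUBIC)
cv2.imwrite("pics/pr.png",np.hstack([a,b]))
E
```

```text
t 47.2 at [416.3 347.1 125.4] phi 1.357 open 0.27 grip 59.5 F [ 0.3  0.9 -0.9]
-> [416.5  346.5   90.     1.36] shift [-0.6  0.3 35.4] turn -0.0 rows 0.8
```

View pics/wr.png

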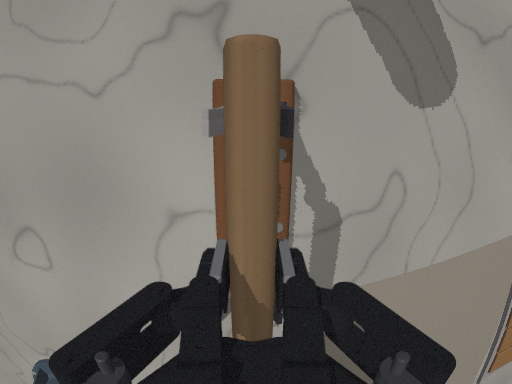

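View pics/pr.png

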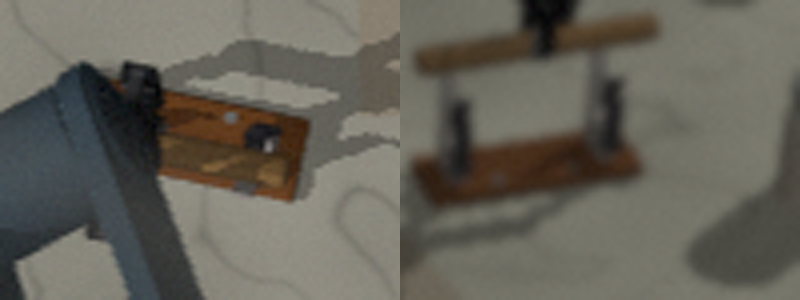

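Call:
{"fn": "move_arm", "kwargs": {"series": [[[0,0,0,15,0],[0,0,0,28,0],[0,0,0,34,0],[0,0,0,39,0],[0,0,0,44,0],[0,0,0,49,0],[0,0,0,54,0],[0,0,0,60,0],[0,0,0,66,0],[0,0,0,70,0]]]}}

```text
time_s: 48.18
eef_pos: [0.416, 0.3473, 0.0544]
eef_rot: [0.0, 0.779, 0.628, 0.001]
wrist_force: [0.2, 0.2, -0.2]
opening: 0.279
grasp_force: 59.6
```

```bash
python3 plan.py
```

```text
t 48.2 at [416.  347.3  54.4] phi 1.357 open 0.28 grip 59.6 F [ 0.2  0.2 -0.2]
```

Call:
{"fn": "move_arm", "kwargs": {"series": [[[0,0,0,1,0],[0,0,0,2,0],[0,0,0,3,0],[0,0,0,4,0],[0,0,0,5,0],[0,0,0,5,0],[0,0,0,5,0],[0,0,0,5,0],[0,0,0,5,0],[0,0,0,5,0]]]}}

```text
time_s: 49.02
eef_pos: [0.416, 0.3469, 0.0524]
eef_rot: [0.0, 0.778, 0.628, 0.0]
wrist_force: [-10.9, -6.5, 28.0]
opening: 0.283
grasp_force: 62.7
```

```bash
python3 plan.py; python3 - <<'E'
from h import *
s,_=camera("scene"); cv2.imwrite("pics/pr2.png",cv2.resize(s[130:190,280:360],(800,600),interpolation=cv2.INTER_CUBIC))
E
```

```text
t 49.0 at [416.  346.9  52.4] phi 1.357 open 0.28 grip 62.7 F [-10.9  -6.5  28. ]
```

View pics/pr2.png

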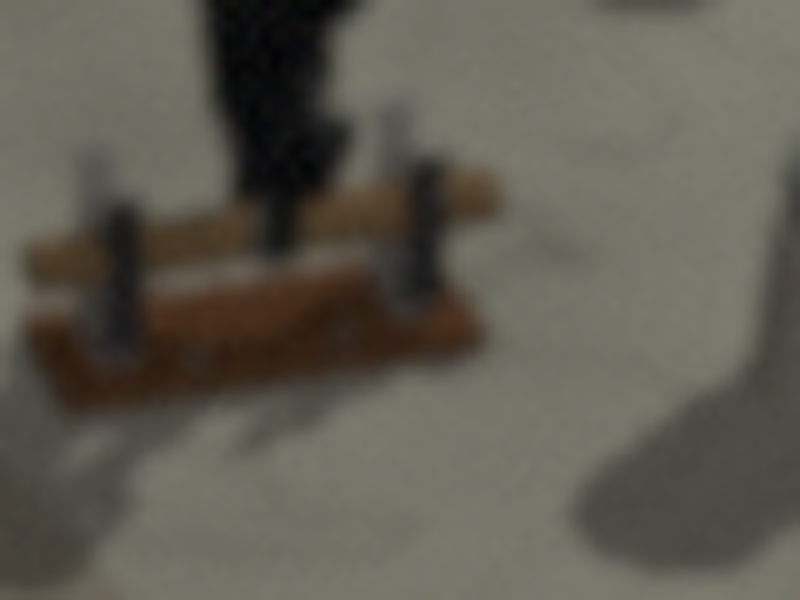

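The pin lies through both forks behind the dark jaws, at about (120, 250) and (425, 210). It stops hard at z = 52.4 mm with 28 N, so it's home. Next I ease off, release and withdraw.

Call:
{"fn": "move_arm", "kwargs": {"series": [[[0,0,0,-2,0],[0,0,0,-4,0],[0,0,0,-4,0],[0.6,0,0,-4,0],[0.7,0,0,-4,0],[0.7,0,0,-4,0],[0.7,0,0,-30,0],[0.7,0,0,-65,0],[0.7,0,0,-100,0],[0.7,0,0,-140,0]]]}}

```text
time_s: 49.9
eef_pos: [0.4143, 0.3463, 0.1891]
eef_rot: [-0.0, 0.779, 0.628, -0.002]
wrist_force: [1.4, 0.6, 0.3]
opening: 0.703
grasp_force: 0.0
```

Call:
{"fn": "move_arm", "kwargs": {"series": [[[0.7,0,0,-40,0],[0.7,-35,0,-70,0],[0.7,-70,0,-100,0],[0.7,-105,0,-100,0],[0.7,-140,0,-100,0],[0.7,-175,0,-100,0],[0.7,-200,0,-100,0],[0.7,-200,0,-100,0],[0.7,-200,0,-100,0],[0.7,-200,0,-100,0]]]}}

```text
time_s: 50.73
eef_pos: [0.3732, 0.1516, 0.2892]
eef_rot: [-0.0, 0.779, 0.627, 0.0]
wrist_force: [-0.1, 0.0, 0.2]
opening: 0.704
grasp_force: 0.0
```

```bash
python3 plan.py; python3 - <<'E'
from look import *
look("pics/t9.png"); t=cv2.imread("pics/t9.png"); s,_=camera("scene")
d=camera("top")[1]; P,u,v=world("top",d,np.ones(d.shape,bool))
q=P[(np.hypot(P[:,0]-.4415,P[:,1]+.366)<.083)&(P[:,2]>.14)&(P[:,2]<.17)]
print("lid",len(q),np.linalg.lstsq(np.c_[q[:,:2],np.ones(len(q))],q[:,2],rcond=None)[0][:2].round(4),np.median(q[:,2]))
k=(P[:,0]>.34)&(P[:,0]<.5)&(P[:,1]>.22)&(P[:,1]<.47)&(P[:,2]>.055)&(P[:,2]<.08); q=P[k]
print("pin",cv2.minAreaRect((q[:,:2]*1000).astype(np.float32)),np.median(q[:,2]))
a=cv2.resize(t[215:290,110:210],(400,300),interpolation=cv2.INTER_CUBIC); b=cv2.resize(s[130:190,280:360],(400,300),interpolation=cv2.INTER_CUBIC)
c=cv2.resize(t[200:280,340:440],(400,300)); e=cv2.resize(s[150:260,90:240],(400,300)); cv2.imwrite("pics/fin.png",np.vstack([np.hstack([a,b]),np.hstack([c,e])]))
E
```

```text
t 50.7 at [373.2 151.6 289.2] phi 1.356 open 0.7 grip 0.0 F [-0.1  0.   0.2]
blob [0.438 0.339 0.015] 320 [439. 343.] [197.  27.]
blob [0.394 0.361 0.015] 160 [394. 363.] [125.  16.]
lid 2281 [-0.0023  0.0051] 0.15835478602083958
pin ((420.1615905761719, 347.2142639160156), (220.4114227294922, 47.09406661987305), 77.06387329101562) 0.0711226299182493
```

View pics/fin.png

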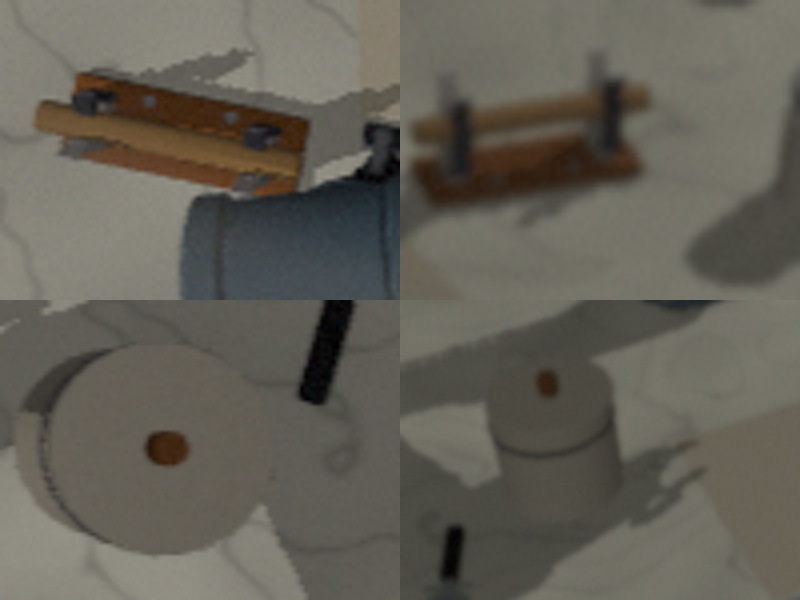

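The lid is level at 158 mm, which is its seated height. The pin is home and centred, with both jaws shut over it, and no trimmings remain on the counter. I'm handing in.

```bash
python3 -c "
from bench import order
print(order.hand_in())"
```

```text
the job is handed in; nothing more can be done
None
```

I handed the job in at about 51 s: all six trimmings are in the crock with the lid seated flat, and the rolling pin is home in its clip, centred with both jaws shut.

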